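# Open the latched gate of the spool stall

### The arm

A 7-joint arm with a two-finger parallel gripper is mounted at the origin on the work surface; the furniture and walls round the work are solid. World frame = base frame: x ahead of the robot, y to its left, z up, the work surface at z = 0. Lengths are in m, angles in rad, forces in N, time in s.
With the tool pointing down it reaches from about 0.425 to 0.875 m from the base axis. Payload 4.7 kg.
Tool frame: the origin (TCP) lies on the centre line of the jaws, within the pads' length; the fingertips stand 22 mm ahead of it and the grasp point (between the pads) lies 3 mm ahead of it; z points along the fingers, y is the direction in which the jaws open and shut (so a half turn about z gives the same grasp; the last joint's range is limited). The gripper opens to 87 mm and grips with 3 to 60 N. Pads are 19 mm wide; open, the fingers measure 117 mm over their backs; the gripper's body (75 mm by 190 mm) begins 51 mm behind the grasp point.
Start: joints at [-1.093, 0.321, -0.07, 1.45, 0.023, 1.371, -0.057], TCP at [0.291, 0.581, 0.245] pointing down, gripper open.
Joint ranges: [-2.86, 2.86], [-0.3, 2.09], [-1.38, 1.24], [0.06, 2.45], [-1.56, 4.7], [0.09, 2.05], [-2.69, 2.69]. Speed limits (rad/s): [2.57, 2.57, 3.14, 3.14, 3.14, 3.14, 3.14].

### API

Orientations are given as a rotation vector (axis times angle).
In Python, from bench import ctrl, imaging, close_job, finder gives the robot as it stands. The module is installed in compiled form; this text tells all that it offers.
- The arm moves only by the shell command python3 -m jog 'ROWS' [FORCE]. ROWS is JSON, a list that holds one entry, the list of rows, each a list of 7 numbers: the shift along the tool's x, y, z in cm, then the turn, a rotation vector about the tool's x, y, z in degrees, then the finger opening in cm, from 0 to 8.7. In form: [[[dx, dy, dz, ax, ay, az, claw], ...]]. A call has 1 to 12 rows; each row shifts and turns the commanded pose from where the row before left it, along the tool's axes as they then stand; what a row does not reach is not made up. A row lasts 1/10 s, in which the tool goes at most 50 mm and 8.59 degrees, less where a joint would pass 70% of its speed; a pose out of reach is approached as far as the arm can. A call is refused whole if a number of a shift passes 5 or a number of a turn 8.59, either way. A call with a gripper value outside its range is refused whole. The fingers move at their own pace and stop on an object; FORCE is the grip in N (left out, the last holds). Time passes only in rows, so rows that do not move let the fingers close. It gives the time, the measured TCP pose, the force and the opening at its end, in the units of the state.
- ctrl.get_state(): the state, without advancing time (a new reading comes with each control period).
- imaging.get_image(name): name is "scene" or "side" or "wrist"; returns a dict with "frame" (400x640x3 uint8, red, green, blue), "intrinsics" (3x3 intrinsics, pixels), "pose" (4x4, takes a point from camera to world coordinates). Camera axes: x right, y down, z forward; pixel columns grow to the right and rows downward; lengths in m; the calibration is good to about 2 mm. A picture is of the moment at which its call begins. There is no depth.
- close_job(): hands the job in, once; it reports no verdict.
Trained networks look in the newest picture that a camera, given by its name, has taken for a name from the list of things; names that differ only in an ending like _2 or _b are one class to them, and where a whole thing is asked for, a point or a joint stands for the part that bears it (a point fixed in the world has none). Each returns a list of dicts, best first, with "conf" (0 to 1); they miss things now and then, are a little off and sometimes report something else, mostly with a low value. They report only what shows in the picture. A call takes as long as a camera call. They do not tell look-alikes from the thing itself.
- finder.trace(label, camera): "region" (400x640 bool, what is visible of it) and "point" ([row, column] as shares, 0 to 1, of the picture: columns of its width, rows of its height, amid what is visible of it).
- finder.spot_point(label, camera): "point" ([row, column] as shares, 0 to 1, of the picture: columns of its width, rows of its height: a listed point, or the origin of a listed thing).
The state is a dict: "time": time; "joint_positions": joint angles; "qd": joint speeds; "joint_torque": joint torques, N m; "position": TCP position; "tool_rot": TCP orientation; "ft_force": force on the tool from outside, world axes, zero at the start; "torque": the same for the moment, N m; "grip_width": opening from 0.0 (shut) to 1.0 (fully open).
Only numpy, scipy, OpenCV 4.12 (cv2) and the standard library are available. Lean on these libraries where they do the work, as an engineer would, in place of code of your own. Each camera call takes 0.05 s, during which the arm holds its last target. There are 200 camera calls.

### The job

Two identical little fenced stalls stand on the bench, each closed by a gate with a drop latch. Open the gate of the stall that holds the wick spool: lift its latch bar by the knob until the bar clears the catch, swing the gate out to about a right angle, then let the bar drop back down flat along the gate and let go. Leave the spool standing where it is and the other stall latched.

Things in the scene. Friction and masses are not known exactly. Their poses are not given: they have to be found in the camera images.
- spool_stall: Fixed stall with the wick spool: plywood floor 114x160x8 mm, wooden posts and slats up to 68 mm high, gate across its front. Origin on the bench under its middle; x from gate to back, y left seen from the front, z up. Gate's hinge line at x -56, y +66 mm; shut gate runs from it along -y: 120 mm long, 12 thick, top 58 mm. An identical stall with a white ball cluster stands on its left or right.
- spool_knob (a point): Middle of the lift knob on the latch bar of the spool stall's gate: dark upright round knob, 22 mm across, 24 mm high, on a thin stem; highest part of the stall, middle 88 mm and underside 74 mm above the bench when the bar is down. Gate shut, bar down: at x -68, y -41 mm in the stall's frame, i.e. 107 mm along the gate from the hinge line, 12 mm before its middle plane. Moves with bar and gate.
- spool_gate (a joint): Opening angle of the spool stall's gate, rad: 0 shut (at the start), growing as it swings out in front of the stall (clockwise seen from above), stop at 1.75. The hinge is slightly stiff: about 0.3 N at the knob moves the gate, and it stays where it is left.
- spool_bar (a joint): Angle of the latch bar (steel, 134x12x8 mm, 90 g) to its gate, rad: 0 level (start), grows as its free end is lifted, stop 0.6; falls back when let go. Pivots on the gate's front, level axis square to the gate, 92 mm nearer the hinge line than the knob and 36 mm below it. When shut, its end lies behind a steel lip on the right post, 12 mm above its underside: clear from 0.11 rad (knob up 10 mm).
- wick_spool: Spool of wick cord with wooden flanges, 54 mm across, 62 mm high, loose, standing upright on the floor of the spool stall. Origin: centre of its underside.
- cluster_gate (a joint): Opening angle of the gate of the other stall (with the white ball cluster in it), rad: 0 shut and latched, as it starts and must stay.
There are look-alikes about, which are no part of the job. Leave any purple look-alike of the wick_spool alone. Leave any green look-alike of the part that bears cluster_gate alone.

How it is judged:
On the way, in this order (a step that is already met when the one before it is completed fails the run):
1. the latch bar is lifted clear of the catch while the gate is still nearly shut (value of joint spool_bar above 0.09 rad and value of joint spool_gate below 0.2 rad), for 0.04 s.
2. the gate of the spool stall is swung wide open (value of joint spool_gate above 1.1 rad), for 0.1 s.
At the end, for the whole second after the job is handed in: The gate of the stall with the wick spool stands still, open by more than 1.1 rad (63 degrees), its latch bar is down again (below 0.05 rad), the spool stands upright (within 10 degrees) within 20 mm of where it was, and the other stall's gate is still shut (below 0.06 rad) (value of joint spool_gate above 1.1 rad and value of joint spool_bar below 0.05 rad and velocity of joint spool_gate between -0.1 and 0.1 rad/s and angle between wick_spool's own z axis and vertical below 0.17 rad and distance of wick_spool from where it was at the start of the episode below 0.02 m and value of joint cluster_gate below 0.06 rad); the robot touches nothing.
It fails at once if the other stall's gate is opened (value of joint cluster_gate above 0.1 rad).
It also fails if it takes over 42 s, if anything falls off the work surface, if the arm or the gripper's body presses on something with over 40 N, if the wrist force passes 120 N, or if a joint passes its speed limit or range.

## Working session

There is one attempt and no reset: what is moved stays moved. The work goes in short steps, Python scripts to look and compute and a shell command to move; the robot and the scene stay as the last step left them, time stands still between calls to the robot, and variables do not carry over. Pictures are saved under pics/ and viewed, about 8 in all and at most 12, crops included, and the job is handed in when it is done.

```bash
mkdir -p pics
cat > h.py <<'E'
import numpy as np, cv2
from bench import ctrl, imaging, finder
def grab(n,fn=None):
    d=imaging.get_image(n)
    if fn: cv2.imwrite('pics/'+fn,d['frame'][:,:,::-1])
    return d
def ray(d,pt):  # pt = (row,col) shares
    u=np.array([pt[1]*640,pt[0]*400,1.]); T=np.array(d['pose']); K=np.array(d['intrinsics'])
    return T[:3,3],T[:3,:3]@np.linalg.solve(K,u)
def atz(d,pt,z):
    o,r=ray(d,pt); return o+r*(z-o[2])/r[2]
def proj(d,p):
    T=np.array(d['pose']);q=np.array(d['intrinsics'])@(T[:3,:3].T@(np.array(p)-T[:3,3])); return q[:2]/q[2]
E
python3 - <<'E'
from h import *
np.set_printoptions(precision=3,suppress=True)
for c in('scene','side','wrist'):
    d=grab(c,c+'1.png')
    print(c,d['pose'][:3,3])
    for l,z in(('spool_knob',.088),('wick_spool',.008),('spool_stall',0)):
        for r in finder.spot_point(l,c)[:4]: print(l,round(r['conf'],2),np.array(r['point'])*[400,640],atz(d,r['point'],z))
s=ctrl.get_state();print(s)
a=[cv2.imread(f'pics/{c}1.png') for c in('scene','side')]
cv2.imwrite('pics/a.png',cv2.resize(np.vstack(a),None,fx=.75,fy=.75))
E
```

```text
scene [-0.065 -1.03   0.615]
spool_knob 0.6 [177.32  309.504] [ 0.541 -0.185  0.088]
wick_spool 0.91 [201.    235.072] [ 0.385 -0.04   0.008]
wick_spool 0.77 [188.32  307.584] [ 0.586 -0.111  0.008]
wick_spool 0.69 [237.32  289.216] [ 0.402 -0.285  0.008]
spool_stall 0.77 [192.8  313.28] [ 0.591 -0.131  0.   ]
side [ 0.263 -1.027  0.587]
spool_knob 0.6 [168.6   304.128] [ 0.534 -0.191  0.088]
wick_spool 0.9 [179.    309.888] [ 0.574 -0.117  0.008]
wick_spool 0.64 [226.68  262.208] [ 0.399 -0.279  0.008]
wick_spool 0.61 [174.08  237.696] [ 0.393 -0.018  0.008]
spool_stall 0.91 [182.68  312.832] [ 0.579 -0.126  0.   ]
wrist [0.219 0.617 0.385]
{'time': 0.6, 'joint_positions': array([-1.093,  0.321, -0.07 ,  1.45 ,  0.023,  1.371, -0.057]), 'qd': array([ 0.   , -0.   ,  0.002, -0.001, -0.002, -0.   , -0.001]), 'joint_torque': array([ -0.001, -49.08 ,  -0.403, -31.261,  -0.064,   0.034,   0.   ]), 'position': array([0.291, 0.581, 0.245]), 'tool_rot': array([0.722, 3.057, 0.   ]), 'ft_force': array([-0.416,  0.277, -0.068]), 'torque': array([-0.019, -0.023,  0.002]), 'grip_width': 0.9981473121658738}
```

View pics/a.png

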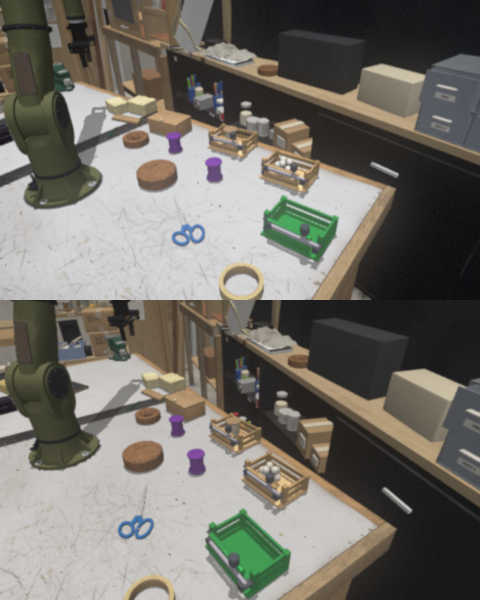

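The scene picture shows two wooden stalls (full-size pixels about 310,185 and 387,227) and a green decoy. The far right one seems to hold the white cluster. I'll check the near one in a crop and fit its pose.

Run:
```python
from h import *
from scipy.spatial.transform import Rotation as R
np.set_printoptions(precision=3,suppress=True)
a=cv2.imread('pics/side1.png')
cv2.imwrite('pics/b.png',cv2.resize(a[140:280,250:430],None,fx=4,fy=4,interpolation=2))
k=np.array([.537,-.188]);o=np.array([.585,-.128]);v=k-o
yaw=np.arctan2(v[1],v[0])-np.arctan2(-41,-68);print('yaw',np.degrees(yaw)%360)
M=R.from_rotvec(ctrl.get_state()['tool_rot']).as_matrix();print(M)
```

```text
yaw 20.252686422429974
[[-0.894  0.447  0.   ]
 [ 0.447  0.894  0.   ]
 [-0.     0.    -1.   ]]
```

View pics/b.png

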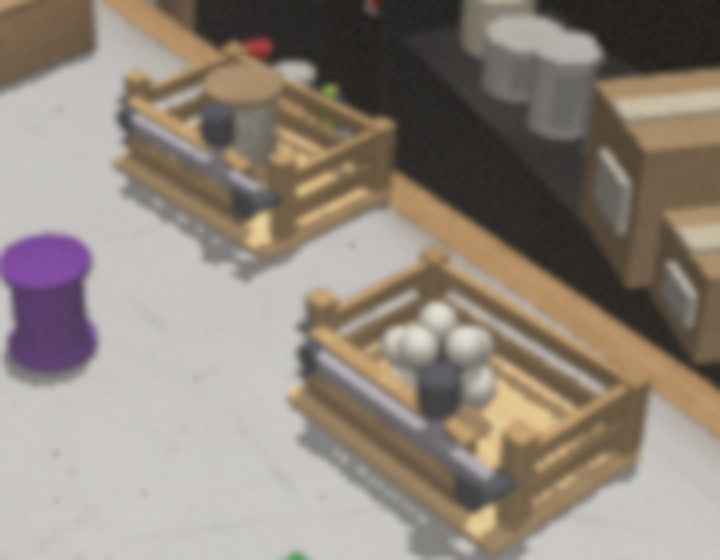

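The spool is in the upper-left stall. Its knob in the side view is at about (304,171), which matches the finder. I'll move above it.

```bash
python3 -m jog '[[[-2.8,-2.9,0,0,0,0,5],[-2.8,-2.9,0,0,0,0,5],[-2.8,-2.9,0,0,0,0,5],[-2.8,-2.9,0,0,0,0,5],[-2.8,-2.9,0,0,0,0,5],[-2.8,-2.9,0,0,0,0,5],[-2.8,-2.9,0,0,0,0,5],[-2.8,-2.9,0,0,0,0,5],[-2.8,-2.9,0,0,0,0,5],[-2.8,-2.9,0,0,0,0,5]]]'
python3 -m jog '[[[-2.8,-2.9,0,0,0,0,5],[-2.8,-2.9,0,0,0,0,5],[-2.8,-2.9,0,0,0,0,5],[-2.8,-2.9,0,0,0,0,5],[-2.8,-2.9,0,0,0,0,5],[-2.8,-2.9,0,0,0,0,5],[-2.8,-2.9,0,0,0,0,5],[-2.8,-2.9,0,0,0,0,5]]]'
python3 -m jog '[[[0,0,0.5,0,0,7.2,5],[0,0,0.5,0,0,7.2,5],[0,0,0.5,0,0,7.2,5],[0,0,0.5,0,0,7.2,5],[0,0,0.5,0,0,7.2,5],[0,0,0.5,0,0,7.2,5],[0,0,0,0,0,0,5],[0,0,0,0,0,0,5],[0,0,0,0,0,0,5]]]'
python3 - <<'E'
from h import *
np.set_printoptions(precision=3,suppress=True)
for c in('wrist','scene','side'):
    d=grab(c,c+'2.png')
    for l,z in(('spool_knob',.088),('spool_stall',0),('wick_spool',.008)):
        for r in finder.spot_point(l,c)[:3]: print(c,l,round(r['conf'],2),np.array(r['point'])*[400,640],atz(d,r['point'],z))
    if c=='wrist':print(d['pose'],d['intrinsics'])
E
```

```text
time: 1.6
position: [0.4118, 0.1951, 0.2449]
tool_rot: [0.722, 3.057, 0.001]
ft_force: [0.9, -0.0, 0.7]
grip_width: 0.575
time: 2.4
position: [0.5084, -0.1126, 0.245]
tool_rot: [0.721, 3.056, 0.001]
ft_force: [0.2, 1.1, -0.7]
grip_width: 0.575
time: 3.3
position: [0.5083, -0.111, 0.215]
tool_rot: [1.794, 2.578, 0.001]
ft_force: [0.1, 0.2, -0.7]
grip_width: 0.576
wrist wick_spool 0.78 [212.92  378.688] [ 0.572 -0.124  0.008]
wrist wick_spool 0.72 [ 42.4   235.904] [ 0.391 -0.021  0.008]
[[ 0.937  0.333  0.102  0.48 ]
 [ 0.349 -0.897 -0.27  -0.036]
 [ 0.001  0.289 -0.957  0.356]
 [ 0.     0.     0.     1.   ]] [[358.963   0.    324.214]
 [  0.    358.963 203.743]
 [  0.      0.      1.   ]]
scene spool_knob 0.73 [180.92  310.272] [ 0.53  -0.203  0.088]
scene spool_stall 0.59 [196.32  313.216] [ 0.578 -0.148  0.   ]
scene wick_spool 0.88 [239.32 286.08] [ 0.391 -0.287  0.008]
scene wick_spool 0.87 [201.28  233.792] [ 0.381 -0.039  0.008]
side spool_knob 0.62 [171.6   304.384] [ 0.53  -0.205  0.088]
side spool_stall 0.81 [184.   310.72] [ 0.572 -0.131  0.   ]
side wick_spool 0.84 [227.2   263.104] [ 0.4   -0.282  0.008]
side wick_spool 0.81 [177.68  308.096] [ 0.572 -0.109  0.008]
side wick_spool 0.74 [173.52  236.928] [ 0.391 -0.014  0.008]
```

View pics/wrist2.png

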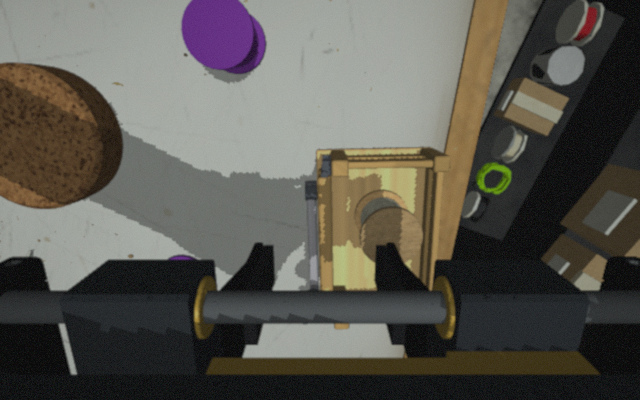

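The wrist view shows the spool stall (front-left post about (320,158), spool about (390,230)), aligned with the tool. The knob is hidden under the gripper, so I'll shift past it to see it.

```bash
python3 -m jog '[[[-3.5,0,0,0,0,0,5],[-3.5,0,0,0,0,0,5],[-3.5,0,0,0,0,0,5],[-3.5,0,0,0,0,0,5],[0,0,0,0,0,0,5],[0,0,0,0,0,0,5],[0,0,0,0,0,0,5]]]'
python3 - <<'E'
from h import *
np.set_printoptions(precision=3,suppress=True)
c='wrist'
d=grab(c,c+'3.png')
for l,z in(('spool_knob',.088),('spool_stall',0),('wick_spool',.008)):
        for r in finder.spot_point(l,c)[:3]: print(c,l,round(r['conf'],2),np.array(r['point'])*[400,640],atz(d,r['point'],z))
for r in finder.trace('spool_knob',c)[:3]: print('trace',r['conf'],np.array(r['point'])*[400,640],r['region'].sum())
np.savez('w3.npz',pose=d['pose'],intrinsics=d['intrinsics'])
E
```

```text
time: 4.6
position: [0.5565, -0.241, 0.2143]
tool_rot: [-1.795, -2.577, -0.001]
ft_force: [-0.0, -0.9, 0.3]
grip_width: 0.577
wrist spool_knob 0.85 [142.68  314.112] [ 0.533 -0.2    0.088]
wrist wick_spool 0.75 [ 69.28 388.48] [ 0.575 -0.125  0.008]
wrist wick_spool 0.62 [152.08  167.168] [ 0.404 -0.268  0.008]
trace 0.78 [106.6   313.216] 2456
```

View pics/wrist3.png

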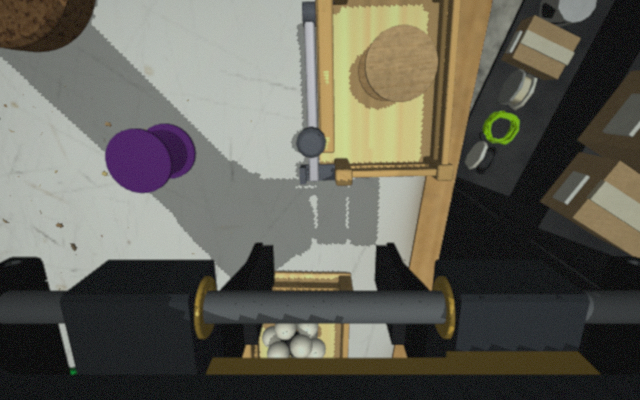

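Knob at (311,141), bar running from (308,22) to (314,170). I'll compute its position and yaw.

Run:
```python
from h import *
np.set_printoptions(precision=4,suppress=True)
d=np.load('w3.npz');a=lambda u,v,z:atz(d,(v/400,u/640),z)
k=a(312,142,.09);p=a(308.5,22,.058);q=a(314,168,.058);v=p-q
print(k,p,q,np.linalg.norm(v),'yaw',np.degrees(np.arctan2(v[1],v[0]))-90)
p=a(323,80,.058);q=a(327,152,.058);v=p-q;print('gate edge yaw',np.degrees(np.arctan2(v[1],v[0]))-90)
p=a(348,166,.068);q=a(438,165,.068);v=q-p;print('slat yaw',np.degrees(np.arctan2(v[1],v[0])))
from scipy.spatial.transform import Rotation as R
s=ctrl.get_state();M=R.from_rotvec(s['tool_rot']).as_matrix()
print(M, M.T@(np.array([k[0],k[1],.097])-s['position'])*100)
```

```text
[ 0.5311 -0.2     0.09  ] [ 0.4987 -0.1209  0.058 ] [ 0.5404 -0.2239  0.058 ] 0.11108184533581592 yaw 22.016731166923364
gate edge yaw 23.661703211152215
slat yaw 20.997775779358726
[[-0.3472  0.9378  0.0005]
 [ 0.9378  0.3472  0.0007]
 [ 0.0005  0.0008 -1.    ]] [ 4.7482 -0.9674 11.7775]
```

```bash
python3 -m jog '[[[2.4,-0.5,0,0,0,-0.8,5],[2.35,-0.47,0,0,0,-0.8,5],[0,0,0,0,0,0,5],[0,0,3,0,0,0,5],[0,0,3,0,0,0,5],[0,0,3,0,0,0,5],[0,0,1,0,0,0,5],[0,0,0,0,0,0,5],[0,0,0,0,0,0,5]]]' 10
python3 - <<'E'
from h import *
np.set_printoptions(precision=4,suppress=True)
for c in('scene','side'):
    d=grab(c,c+'4.png')
    for r in finder.spot_point('spool_knob',c)[:2]: print(c,r['conf'],np.array(r['point'])*[400,640],atz(d,r['point'],.088))
a=np.hstack([cv2.resize(cv2.imread(f'pics/{c}4.png')[130:230,250:350],None,fx=4,fy=4,interpolation=2) for c in('scene','side')])
cv2.imwrite('pics/c.png',a)
E
```

```text
time: 5.75
position: [0.5315, -0.2019, 0.1158]
tool_rot: [1.76, 2.6, 0.001]
ft_force: [0.3, 0.0, -0.0]
grip_width: 0.575
scene 0.74 [178.4   309.632] [ 0.537  -0.1905  0.088 ]
side 0.81 [171.4   303.616] [ 0.5288 -0.2034  0.088 ]
```

View pics/c.png

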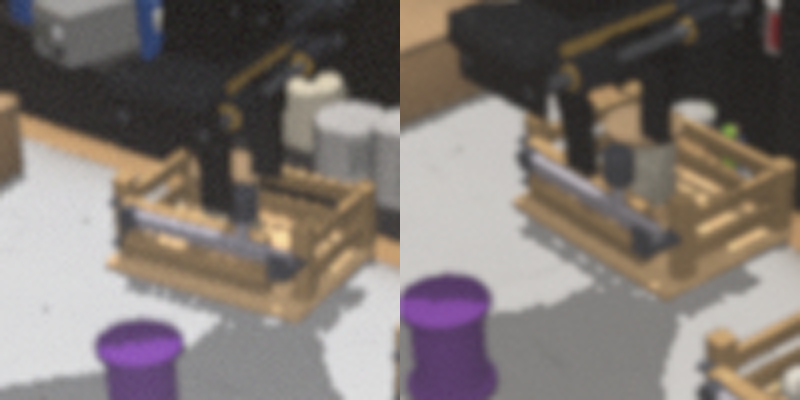

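The fingers straddle the knob in both views (knob at crop (243,205) and (618,165)). I'll lower, grip and lift along the arc.

```bash
python3 -m jog '[[[0,0,1,0,0,0,5],[0,0,0.9,0,0,0,5],[0,0,0,0,0,0,5],[0,0,0,0,0,0,1.5],[0,0,0,0,0,0,1.5],[0,0,0,0,0,0,1.5],[0,0,0,0,0,0,1.5],[0,0,0,0,0,0,1.5]]]' 15
python3 -m jog '[[[0.2,0,-0.45,0,0,0,1.5],[0.2,0,-0.45,0,0,0,1.5],[0.25,0,-0.45,0,0,0,1.5],[0.25,0,-0.45,0,0,0,1.5],[0,0,0,0,0,0,1.5],[0,0,0,0,0,0,1.5],[0,0,0,0,0,0,1.5]]]'
python3 - <<'E'
from h import *
a=[]
for c in('scene','side'):
    d=grab(c); a.append(cv2.resize(d['frame'][130:230,250:350,::-1],None,fx=4,fy=4,interpolation=2))
cv2.imwrite('pics/d.png',np.hstack(a))
print(ctrl.get_state()['position'])
E
```

```text
time: 6.75
position: [0.5308, -0.2013, 0.0958]
tool_rot: [1.76, 2.602, 0.0]
ft_force: [0.3, -0.2, 0.3]
grip_width: 0.244
time: 7.45
position: [0.5274, -0.193, 0.1136]
tool_rot: [1.76, 2.602, 0.0]
ft_force: [0.4, -0.5, -0.3]
grip_width: 0.242
[ 0.52736541 -0.19307654  0.11351276]
```

View pics/d.png

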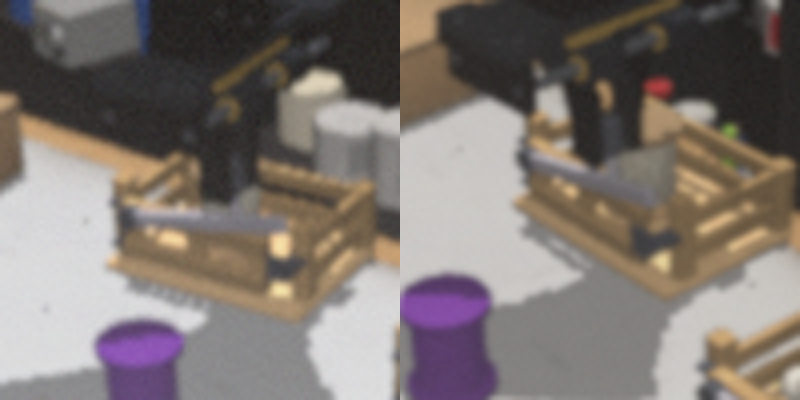

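Bar lifted clear of the catch in both views. Now I'll swing the gate about the hinge, 7.5° per row.

```bash
python3 -m jog '[[[0.24,-1.27,0,0,0,7.5,1.5],[0.24,-1.27,0,0,0,7.5,1.5],[0.24,-1.27,0,0,0,7.5,1.5],[0.24,-1.27,0,0,0,7.5,1.5],[0,0,0,0,0,0,1.5],[0,0,0,0,0,0,1.5]]]'
```

```text
time: 8.15
position: [0.4764, -0.1925, 0.1136]
tool_rot: [-2.37, -2.062, -0.001]
ft_force: [-0.5, -0.3, -1.1]
grip_width: 0.242
```

```bash
python3 -m jog '[[[0.24,-1.27,0,0,0,7.5,1.5],[0.24,-1.27,0,0,0,7.5,1.5],[0.24,-1.27,0,0,0,7.5,1.5],[0.24,-1.27,0,0,0,7.5,1.5],[0.24,-1.27,0,0,0,7.5,1.5],[0.24,-1.27,0,0,0,7.5,1.5],[0,0,0,0,0,0,1.5],[0,0,0,0,0,0,1.5],[0,0,0,0,0,0,1.5]]]'
python3 - <<'E'
from h import *
a=[]
for c in('scene','side'):
    d=grab(c); a.append(cv2.resize(d['frame'][130:230,235:335,::-1],None,fx=4,fy=4,interpolation=2))
cv2.imwrite('pics/e.png',np.hstack(a))
E
```

```text
time: 9.05
position: [0.4169, -0.1468, 0.1137]
tool_rot: [2.979, 0.997, 0.001]
ft_force: [-1.0, 1.9, -1.3]
grip_width: 0.246
```

View pics/e.png

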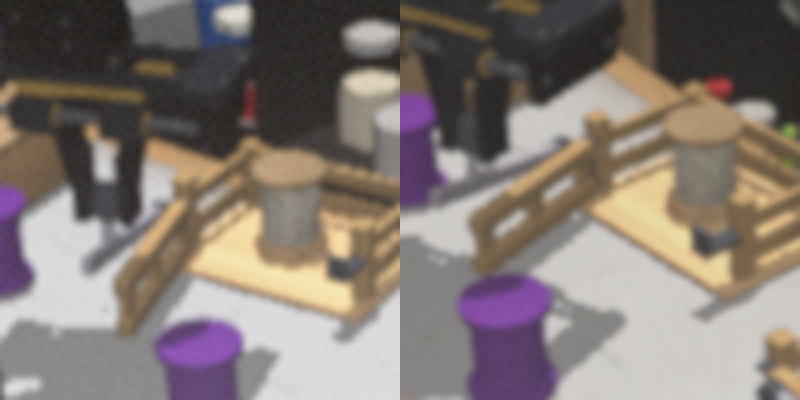

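The gate is open about 75–80°, the bar still raised and held, and the spool is upright in place. I'll lower the bar along its arc, release, and check.

```bash
python3 -m jog '[[[-0.25,0,0.45,0,0,0,1.5],[-0.25,0,0.45,0,0,0,1.5],[-0.2,0,0.45,0,0,0,1.5],[-0.2,0,0.45,0,0,0,1.5],[0,0,0,0,0,0,1.5],[0,0,0,0,0,0,1.5],[0,0,0,0,0,0,1.5]]]'
python3 -m jog '[[[0,0,0,0,0,0,3],[0,0,0,0,0,0,4.5],[0,0,0,0,0,0,4.5],[0,0,0,0,0,0,4.5],[0,0,-1,0,0,0,4.5],[0,0,-2,0,0,0,4.5],[0,0,-3,0,0,0,4.5],[0,0,-4,0,0,0,4.5],[0,0,-4,0,0,0,4.5],[0,0,0,0,0,0,4.5],[0,0,0,0,0,0,4.5]]]'
python3 - <<'E'
from h import *
a=[]
for c in('scene','side'):
    d=grab(c); a.append(cv2.resize(d['frame'][130:250,235:335,::-1],None,fx=4,fy=4,interpolation=2))
    for l,z in(('spool_knob',.088),('wick_spool',.008)):
        for r in finder.spot_point(l,c)[:3]: print(c,l,r['conf'],atz(d,r['point'],z).round(3))
cv2.imwrite('pics/f.png',np.hstack(a))
E
```

```text
time: 9.85
position: [0.4096, -0.1522, 0.0958]
tool_rot: [2.98, 0.992, 0.002]
ft_force: [2.9, 0.8, 0.4]
grip_width: 0.245
time: 10.95
position: [0.4095, -0.1523, 0.2366]
tool_rot: [2.981, 0.992, 0.004]
ft_force: [-0.2, 0.0, 0.2]
grip_width: 0.515
scene spool_knob 0.7 [ 0.406 -0.156  0.088]
scene wick_spool 0.74 [ 0.582 -0.108  0.008]
scene wick_spool 0.69 [ 0.381 -0.046  0.008]
scene wick_spool 0.58 [ 0.397 -0.287  0.008]
side spool_knob 0.62 [ 0.407 -0.141  0.088]
side wick_spool 0.95 [ 0.398 -0.285  0.008]
side wick_spool 0.93 [ 0.577 -0.13   0.008]
side wick_spool 0.83 [ 0.392 -0.01   0.008]
```

View pics/f.png

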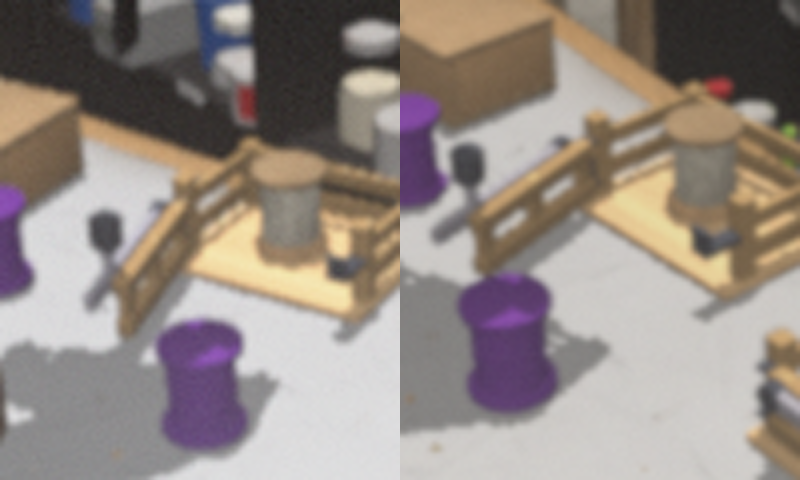

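The bar lies flat along the gate, and the knob is at (0.41,-0.15), which puts the gate at about 75° (1.3 rad). The spool is standing, and the gripper is clear above. I'll hand in.

```bash
python3 -c "
from bench import close_job; print(close_job())"
```

```text
the job is handed in; nothing more can be done
None
```

I opened the gate of the spool stall and handed the job in at about 11 s of the 42 s allowed. I gripped the latch knob, lifted the bar clear of the catch with the gate shut, and swung the gate out. Then I lowered the bar, let go and raised the gripper well clear.

What the last checks showed:
- **Gate angle:** about 75° (1.3 rad), worked out from the knob's position and my estimate of the hinge line. The joint angle itself was not measured.
- **Latch bar:** it looks flat along the gate in both camera views, and I released it at the height where I first gripped it.
- **Wick spool:** it stands upright. The last two finder readings put it 22 mm apart (0.582, -0.108 and 0.577, -0.130). They fall on either side of the earlier readings near 0.574, -0.12, so I take the difference as finder noise and see no sign that it moved.
- **Other stall:** I never touched it. Only the near corner of it is in the last picture, and I did not check its gate angle.
- **Forces:** the readings at the end of each move were all under 3.5 N.

No check failed.

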